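Fit the float and set the needle valve two turns open

ROBOT

A 6-joint arm with a two-finger parallel gripper is mounted at the origin on the work surface. World frame = base frame: x ahead of the robot, y to its left, z up, the work surface at z = 0. Lengths are in m, angles in degrees, forces in N, time in s.
With the tool pointing down it reaches from about 0.425 to 0.95 m from the base axis. Payload 3.5 kg.
Tool frame: the origin (TCP) lies midway between the tips of the shut fingers; the grasp point (between the pads) lies 19 mm behind it; z points along the fingers, y is the line along which they close (so a half turn about z gives the same grasp; the last joint's range is limited). The gripper opens to 85 mm and grips with 20 to 120 N. Pads are 22 mm wide; open, the fingers measure 114 mm over their backs; the gripper's body (76 mm by 85 mm) begins 54 mm behind the grasp point. The pads swing forward as they close: fully open they stand 13 mm farther back than shut.
Start: joints at [65.89, 16.404, 90.338, -0, 73.258, -8.594], TCP at [0.181, 0.65, 0.231] pointing down, gripper open.
Joint ranges: [-158.93, 158.93], [-51.34, 127.21], [12.03, 142.37], [-87.48, 267.48], [13.55, 161.25], [-162.69, 162.69]. Speed limits (degrees/s): [159.86, 159.86, 180, 180, 180, 180].

INTERFACE

Orientations are given as [roll, pitch, yaw] about the fixed x, y, z axes, in that order (R = Rz(yaw) Ry(pitch) Rx(roll)).
In Python, from rig import monitor, optics, ticket, masks_of, landmark_of gives the robot as it stands. The module is installed in compiled form; this text tells all that it offers.
- The arm moves only by the tool move_arm, never from a script. Its argument "steps" is a list of rows, each a list of 2 entries, a list of its own where there are three numbers: the shift along the tool's x, y, z in cm, then the turn about the tool's z in degrees. In form: [[[dx, dy, dz], turn], ...]. A call has 1 to 12 rows; each row is the pose to reach, as a shift and turn from the pose commanded when the call began, along the tool's axes at that moment; what a row does not reach only later rows make up. A row lasts 1/10 s, in which the tool goes at most 50 mm and 8.59 degrees, less where a joint would pass 70% of its speed; a pose out of reach is approached as far as the arm can. A call with a gripper value outside its range is refused whole. "gripper" is the opening, from 0 (shut) to 1 (fully open), set as the call begins (left out, the last holds). The fingers move at their own pace and stop on an object; the grip force is fixed at half the most. Time passes only in rows, so rows that repeat a pose let the fingers close. It gives the time, the measured TCP pose, the force, the opening and the grip force at its end, in the units of the state.
- monitor.sense(): the state, without advancing time (a new reading comes with each control period).
- optics.get_image(name): name is "side" or "top"; returns a dict with "pixels" (384x512x3 uint8, red, green, blue), "fx", "fy", "cx", "cy" (pixels), "world_from_camera" (4x4, takes a point from camera to world coordinates). Camera axes: x right, y down, z forward; pixel columns grow to the right and rows downward; lengths in m; the calibration is good to about 2 mm. A picture is of the moment at which its call begins. There is no depth.
- ticket.sign_off(): hands the job in; it is judged then, once.
Trained networks look in a picture, given as the dict that the camera call returned (one of the last four; its "shot" number tells which), for a name from the list of things; names that differ only in an ending like _2 or _b are one class to them, and where a whole thing is asked for, a point or a joint stands for the part that bears it (a point fixed in the world has none). Each returns a list of dicts, best first, with "conf" (0 to 1); they miss things now and then, are a little off and sometimes report something else, mostly with a low value. They report only what shows in the picture. A call takes as long as a camera call.
- masks_of(picture, thing): "region" (384x512 bool, what is visible of it) and "rect" ([left, top, right, bottom] in pixels, round what is visible of it).
- landmark_of(picture, thing): "position" ([column, row] in pixels: a listed point, or the origin of a listed thing).
The state is a dict: "time": time; "joint_positions": joint angles; "qd": joint speeds; "joint_torque": joint torques, N m; "eef_pos": TCP position; "tcp_rot": TCP orientation; "wrist_force": force on the tool from outside, world axes, zero at the start; "ft_torque": the same for the moment, N m; "gripper_width": finger opening in m; "finger_force": force on a finger pad.
Only numpy, scipy, OpenCV 4.12 (cv2) and the standard library are available. Lean on these libraries where they do the work, as an engineer would, in place of code of your own. Each camera call takes 0.05 s, during which the arm holds its last target. There are 200 camera calls.

TASK

Put the bench gas flow controller into service: take the tall steel float out of the pocket tray and put it down into the open flow tube, then crank the valve clockwise until it is fully closed against its stop, and open it again (anticlockwise) exactly two full turns. Finish while holding: stop there with the gripper still gripping the crank handle, do not let go or back away. Leave all the other things where they are.

Things in the scene. Friction and masses are not known exactly. Their poses are not given: they have to be found in the camera images.
- float_mid (a point): middle of the float, the one to fit: a plain steel cylinder 12 mm in diameter and 28 mm tall, standing upright in a pocket of the tray; this point is on its axis 14 mm above its underside, its z axis runs up the float. The pockets are 8 mm deep, so the float stands 20 mm proud of the tray: the only tall part in it (top 38 mm above the bench). 22 g
- tray: white plastic pocket tray, fixed to the bench, 108 mm (its x) by 156 mm (its y) by 18 mm high, origin at the centre of its underside on the bench. Six round pockets 15 mm wide, 8 mm deep, at x = -24 and +24 mm and y = -48, 0 and +48 mm; three of them are empty
- ball_center (a point): centre of a steel ball, 14 mm in diameter, in another pocket of the tray; not wanted, leave it
- stub: short steel cylinder 13 mm in diameter, 14 mm tall (6 mm proud of the tray), in another pocket; not wanted, leave it. Origin at the centre of its underside
- flow_unit: the flow controller: an aluminium manifold fixed to the bench, 90 mm (its x) by 290 mm (its y) by 30 mm high, origin at the centre of its underside on the bench. The clear flow tube stands on its -y end, 90 mm from the origin, the valve with a steel handwheel on its +y end, 90 mm from the origin
- tube_mouth (a point): centre of the flow tube's open mouth, 72 mm above the bench. The tube is upright, 30 mm outside, bore 18 mm in diameter and 38 mm deep, its mouth flared outward to about 26 mm inside and 40 mm outside over the top 8 mm
- tube_floor (a point): centre of the floor of the flow tube's bore, 34 mm above the bench; the float stands here in the end, its top 10 mm below the mouth
- valve_axis (a point): point on the vertical axis of the valve, at the mid height of the handwheel's rim, 79 mm above the bench. The handwheel is level, its rim 102 mm in outer diameter, of 12 mm round bar, with four spokes; the top of rim and hub is at 86 mm above the bench or lower
- handle_mid (a point): middle of the crank handle: an upright black cylinder 16 mm in diameter and 42 mm tall (from 86 to 128 mm above the bench) standing on the handwheel's rim, its axis 45 mm from the valve's axis. It spins freely on its own pin, so the gripper can hold it from above at one fixed orientation while carrying it round the circle. This point is half way up, 107 mm above the bench
- valve (a joint): turn of the handwheel in rad, counted through all the turns: 0 is fully closed against a hard stop, it grows as the valve is opened (anticlockwise seen from above); two full turns open is 12.57. It stops at 20. The handle's direction from the valve axis is the manifold's x axis turned anticlockwise by this angle. Friction about 0.08 N m (2 N at the handle); it stays where it is left
- timer: white bench timer lying flat, 66 x 82 x 18 mm, origin under its centre; leave it
- jar: small clear jar with a blue cap, 48 mm in diameter, 60 mm tall, origin under its centre; leave it
- bottle: amber bottle with a white cap, 56 mm in diameter, 100 mm tall, origin under its centre; leave it
- spatula: spatula 180 mm long lying on the bench; leave it
- beaker: clear plastic beaker 60 mm in diameter, 60 mm tall, origin under its centre; leave it
- float: the same float, origin at the centre of its underside
- handle: the same crank handle, origin on its axis at its lower end, 86 mm above the bench

How it is judged (in metres and radians):
On the way, in this order (a step that is already met when the one before it is completed fails the run):
1. the float is down in the flow tube and let go (horizontal distance between float_mid and tube_floor below 0.008 m and z of float_mid in the frame of tube_floor between 0.005 and 0.019 m and contact force between the fingers and float below 0.1 N), for 0.2 s.
2. the valve is closed against its stop (value of joint valve below 0.08 rad), for 0.1 s.
3. the valve is open again by two full turns (value of joint valve between 12.3164 and 12.8164 rad), for 0.1 s.
At the end, for the whole second after the job is handed in: The float stands in the flow tube (within 8 mm of its axis, down on the floor), the valve stands at rest two full turns open from its stop within 0.25 rad (14 degrees), having been within 0.08 rad of the stop after the float was in, and the fingers hold the crank handle with more than 2 N (all of step 3 and horizontal distance between float_mid and tube_floor below 0.008 m and z of float_mid in the frame of tube_floor between 0.005 and 0.019 m and velocity of joint valve between -0.1 and 0.1 rad/s and contact force between the fingers and handle above 2 N); the arm keeps its last pose, push and grip.
It fails at once if the ball or the stub in the tray is moved more than 25 mm (distance of any of ball_center, stub from where it was at the start of the episode above 0.025 m).
It fails at once if the timer, jar, bottle, spatula or beaker is moved more than 25 mm (distance of any of timer, jar, bottle, spatula, beaker from where it was at the start of the episode above 0.025 m).
It also fails if it takes over 64 s, if anything falls off the work surface, if the arm or the gripper's body presses on something with over 40 N, if the wrist force passes 120 N, or if a joint passes its speed limit or range.

## Working session

There is one attempt and no reset: what is moved stays moved. The work goes in short steps, Python scripts to look and compute and a tool call to move; the robot and the scene stay as the last step left them, time stands still between calls to the robot, and variables do not carry over. Pictures are saved under pics/ and viewed, at most 10 in all, crops included, and the job is handed in when it is done.

Besides the shell and the picture viewer there is one more tool, called after "Request:" in YAML: its name, and indented under it one key for each argument. move_arm: Moves the arm, as the interface text tells. Its arguments: {"type":"object","properties":{"steps":{"type":"array","items":{"type":"array"}},"gripper":{"type":"number"}},"required":["steps"]}

```bash
mkdir -p pics
cat > h.py <<'E'
import numpy as np, cv2
from rig import monitor, optics, ticket, masks_of, landmark_of
def ray(p,uv):
    T=np.array(p["world_from_camera"]); d=T[:3,:3]@np.array([(uv[0]-p["cx"])/p["fx"],(uv[1]-p["cy"])/p["fy"],1])
    return T[:3,3],d/np.linalg.norm(d)
def atz(p,uv,z):
    o,d=ray(p,uv); return o+d*(z-o[2])/d[2]
def tri(ps,uvs):
    A=np.zeros((3,3));b=np.zeros(3);R=[ray(p,u) for p,u in zip(ps,uvs)]
    for o,d in R: M=np.eye(3)-np.outer(d,d);A+=M;b+=M@o
    x=np.linalg.solve(A,b); return x,[np.linalg.norm((np.eye(3)-np.outer(d,d))@(x-o)) for o,d in R]
def save(p,n): cv2.imwrite("pics/"+n,p["pixels"][:,:,::-1])
E
python3 - <<'E'
from h import *
np.set_printoptions(precision=4,suppress=True)
s=optics.get_image("side");t=optics.get_image("top")
img=np.hstack([s["pixels"],t["pixels"]]);save(s,"s0.png");save(t,"t0.png")
print(np.array(s["world_from_camera"]),np.array(t["world_from_camera"]),s["fx"],t["fx"])
for n in "float_mid tray ball_center stub flow_unit tube_mouth tube_floor valve_axis handle_mid handle timer jar bottle spatula beaker float".split():
    a=landmark_of(s,n);b=landmark_of(t,n)
    f=lambda l:[(np.round(x["position"],1).tolist(),round(x["conf"],2)) for x in l[:2]]
    print(n,f(a),f(b), *( [tri([s,t],[a[0]["position"],b[0]["position"]])] if a and b else []))
print(monitor.sense())
E
```

```text
[[ 0.977  -0.1228  0.1745  0.3239]
 [-0.2132 -0.6013  0.77   -0.9632]
 [ 0.0104 -0.7895 -0.6137  0.8935]
 [ 0.      0.      0.      1.    ]] [[-0.0164 -0.9836  0.1797  0.2955]
 [-0.9998  0.0172  0.0026  0.0226]
 [-0.0057 -0.1796 -0.9837  1.6037]
 [ 0.      0.      0.      1.    ]] 421.1219520145402 428.8941418939164
float_mid [([251.5, 259.1], 0.48)] [([323.6, 212.6], 0.32)] (array([ 0.4918, -0.2118,  0.0771]), [np.float64(0.003442007699269408), np.float64(0.0034420076992693342)])
tray [([248.1, 266.0], 0.71), ([255.2, 278.8], 0.59)] [([325.3, 215.1], 0.68)] (array([ 0.4828, -0.2198,  0.0617]), [np.float64(0.005225702215219287), np.float64(0.005225702215219326)])
ball_center [([240.9, 284.3], 0.59)] []
stub [([264.8, 175.9], 0.73), ([271.0, 278.8], 0.49)] []
flow_unit [([254.9, 209.0], 0.63), ([268.5, 278.6], 0.62)] [([244.8, 197.5], 0.65), ([269.2, 158.6], 0.41)] (array([0.564 , 0.0722, 0.0038]), [np.float64(0.0034785839239641833), np.float64(0.003478583923964284)])
tube_mouth [([258.3, 202.3], 0.72)] [([267.5, 197.7], 0.6), ([220.1, 190.1], 0.43)] (array([ 0.5503, -0.0118,  0.1   ]
[... 1726 characters left out ...]
604446)])
float [([247.6, 262.6], 0.43)] [([244.9, 197.8], 0.54), ([214.0, 148.8], 0.5)] (array([ 0.5731,  0.0799, -0.2502]), [np.float64(0.03579150656733951), np.float64(0.035791506567339454)])
{'time': 1.7, 'joint_positions': array([65.8917, 16.4069, 90.3382,  0.0003, 73.2591, -8.594 ]), 'qd': array([-0.08  , -0.0246, -0.0442,  0.0352, -0.1666,  0.0088]), 'joint_torque': array([ -0.0001, -40.5951, -29.2927,  -0.0002,   0.0007,   0.    ]), 'eef_pos': array([0.1805, 0.6504, 0.2313]), 'tcp_rot': array([-179.996 ,   -0.0009,  164.4856]), 'wrist_force': array([-0.4864, -0.0159, -0.5113]), 'ft_torque': array([-0.0273,  0.0306,  0.0257]), 'finger_force': 0.0, 'gripper_width': 0.08543864631830285}
```

Run:
```python
import cv2
s=cv2.imread("pics/s0.png");t=cv2.imread("pics/t0.png")
cv2.imwrite("pics/s0c.png",cv2.resize(s[140:310,200:350],None,fx=3.5,fy=3.5,interpolation=cv2.INTER_CUBIC))
cv2.imwrite("pics/t0c.png",cv2.resize(t[140:260,190:360],None,fx=4.5,fy=4.5,interpolation=cv2.INTER_CUBIC))
```

```text
(no output)
```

View pics/s0c.png

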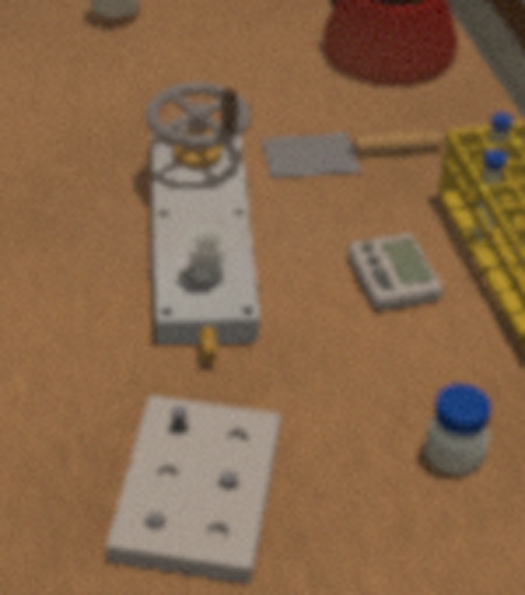

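View pics/t0c.png

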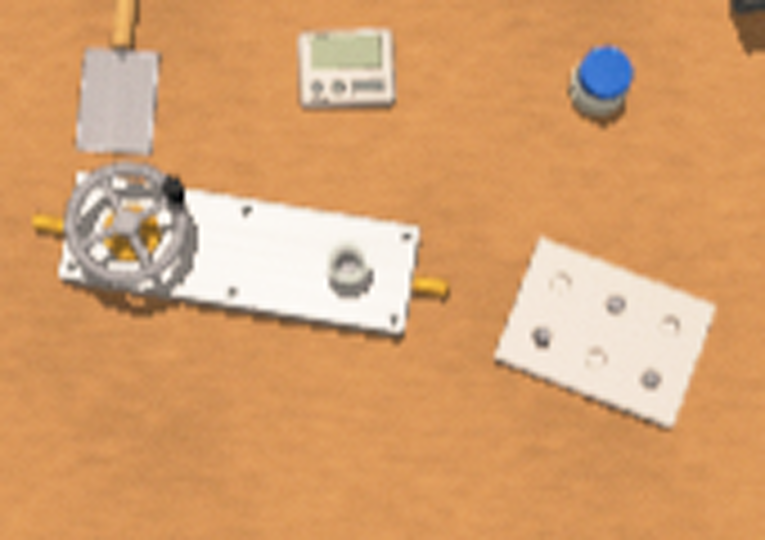

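```bash
cat >> h.py <<'E'
def proj(p,X):
    T=np.linalg.inv(np.array(p["world_from_camera"])); c=T[:3,:3]@np.asarray(X)+T[:3,3]
    return np.array([p["fx"]*c[0]/c[2]+p["cx"],p["fy"]*c[1]/c[2]+p["cy"]])
def body(q,l):
    c,s=np.cos(q[2]),np.sin(q[2]); return np.array([q[0]+c*l[0]-s*l[1],q[1]+s*l[0]+c*l[1],l[2]])
E
cat > fit.py <<'E'
from h import *
from scipy.optimize import least_squares
np.set_printoptions(precision=4,suppress=True)
s=optics.get_image("side");t=optics.get_image("top")
S=lambda x,y:(s,np.array([200+x/3.5,140+y/3.5])-.35)
Tp=lambda x,y:(t,np.array([190+x/4.5,140+y/4.5])-.4)
def fit(obs,q0,nm):
    r=lambda q:np.concatenate([proj(o[0],body(q,l))-o[1] for o,l in obs])
    R=least_squares(r,q0,loss="soft_l1"); print(nm,R.x[:2],np.degrees(R.x[2]));print(r(R.x).reshape(-1,2).tolist().__repr__() if 0 else np.round(r(R.x).reshape(-1,2),1).tolist());return R.x
# tray: +y direction toward unit, +x away from robot (nominal); yaw fitted
X,Y,Z=.054,.078,.018
tr=[(Tp(541,237),(X,Y,Z)),(Tp(715,305),(X,-Y,Z)),(Tp(672,427),(-X,-Y,Z)),(Tp(495,360),(-X,Y,Z)),
 (S(150,396),(-X,Y,Z)),(S(280,411),(X,Y,Z)),(S(252,568),(X,-Y,Z)),(S(109,548),(-X,-Y,Z))]
q=fit(tr,[.5,-.25,-.3],"tray"); print("pocket",body(q,(-.024,.048,.024)))
X,Y,Z=.045,.145,.03
fu=[(Tp(417,228),(X,-Y,Z)),(Tp(402,334),(-X,-Y,Z)),(Tp(80,172),(X,Y,Z)),(Tp(62,280),(-X,Y,Z)),
 (S(259,320),(X,-Y,Z)),(S(154,325),(-X,-Y,Z))]
q=fit(fu,[.57,.07,0],"unit")
for n,l in dict(mouth=(0,-.09,.072),floor=(0,-.09,.034),valve=(0,.09,.079)).items():
    P=body(q,l);print(n,P,"side",proj(s,P),"top",proj(t,P))
P,e=tri([s,t],[S(229,112)[1],Tp(172,190)[1]]);print("handle tri",P,e)
P,e=tri([s,t],[S(179,419)[1],Tp(541,337)[1]]);print("float tri",P,e)
for n in("float","handle"):
  for p,z in((s,0),(t,0)):
    for m in masks_of(p,n)[:2]:
      ys,xs=np.nonzero(m["region"]); print(n,m["rect"],round(m["conf"],2),xs.mean(),ys.mean(),len(xs))
E
python3 fit.py
```

```text
tray [ 0.5001 -0.2217] -22.16432324432225
[[-0.8, 0.4], [-0.1, 0.1], [-0.1, 0.0], [-0.5, -0.3], [-0.2, 0.2], [0.1, 0.9], [0.5, 0.4], [-0.2, -0.0]]
pocket [ 0.496  -0.1682  0.024 ]
unit [0.5689 0.0783] -10.40508307443916
[[0.9, 0.3], [0.5, 0.4], [-0.5, 0.3], [-1.0, -0.3], [0.3, 0.4], [0.2, -0.6]]
mouth [ 0.5526 -0.0102  0.072 ] side [258.3997 209.1314] top [266.9181 198.0335]
floor [ 0.5526 -0.0102  0.034 ] side [258.2024 218.5611] top [266.7345 199.7338]
valve [0.5851 0.1668 0.079 ] side [256.2646 173.1108] top [217.8553 189.6943]
handle tri [0.6066 0.1286 0.1083] [np.float64(0.0008807027961088369), np.float64(0.0008807027961088584)]
float tri [ 0.4957 -0.1683  0.029 ] [np.float64(0.00022284729547057255), np.float64(0.00022284729547070563)]
float [203.0, 177.8, 290.5, 214.5] 0.23 241.6872817955112 195.95112219451372 2005
handle [242.2, 162.3, 269.9, 182.6] 0.55 257.5917808219178 172.4082191780822 365
handle [263.5, 164.4, 269.0, 177.0] 0.47 265.0 171.0 61
```

Request:
move_arm:
  steps:
    - [[-46.35,-28.64,1],-15.5]
    - [[-46.35,-28.64,1],-15.5]
    - [[-46.35,-28.64,1],-15.5]
    - [[-46.35,-28.64,1],-15.5]
    - [[-46.35,-28.64,1],-15.5]
    - [[-46.35,-28.64,1],-15.5]
    - [[-46.35,-28.64,1],-15.5]
    - [[-46.35,-28.64,1],-15.5]
    - [[-46.35,-28.64,1],-15.5]
    - [[-46.35,-28.64,1],-15.5]
    - [[-46.35,-28.64,1],-15.5]
    - [[-46.35,-28.64,1],-15.5]
  gripper: 0.45

```text
time: 3.2
eef_pos: [0.5538, 0.2462, 0.2213]
tcp_rot: [-179.9, 0.1, 179.6]
wrist_force: [-0.1, 0.3, 0.0]
gripper_width: 0.0385
finger_force: 0.0
```

Request:
move_arm:
  steps:
    - [[5.45,-41.8,11],0]
    - [[5.45,-41.8,11],0]
    - [[5.45,-41.8,11],0]
    - [[5.45,-41.8,11],0]
    - [[5.45,-41.8,11],0]
    - [[5.45,-41.8,11],0]
    - [[5.45,-41.8,11],0]
    - [[5.45,-41.8,11],0]
    - [[5.45,-41.8,11],0]
    - [[5.45,-41.8,11],0]
    - [[5.45,-41.8,11],0]
    - [[5.45,-41.8,11],0]

```text
time: 4.4
eef_pos: [0.4963, -0.1663, 0.1117]
tcp_rot: [180.0, 0.0, -179.9]
wrist_force: [-0.6, 0.2, -0.1]
gripper_width: 0.0383
finger_force: 0.0
```

```bash
python3 -c "
from h import *
s=optics.get_image('side');t=optics.get_image('top')
m=monitor.sense();print(m['eef_pos'],m['tcp_rot'])
cv2.imwrite('pics/a.png',np.hstack([cv2.resize(p['pixels'][a:a+100,b:b+100,::-1],(400,400),interpolation=2) for p,a,b in((s,200,200),(t,160,260))]))"
```

```text
[ 0.49639322 -0.16616132  0.11180374] [-1.79990498e+02  4.25667099e-02 -1.79893712e+02]
```

View pics/a.png

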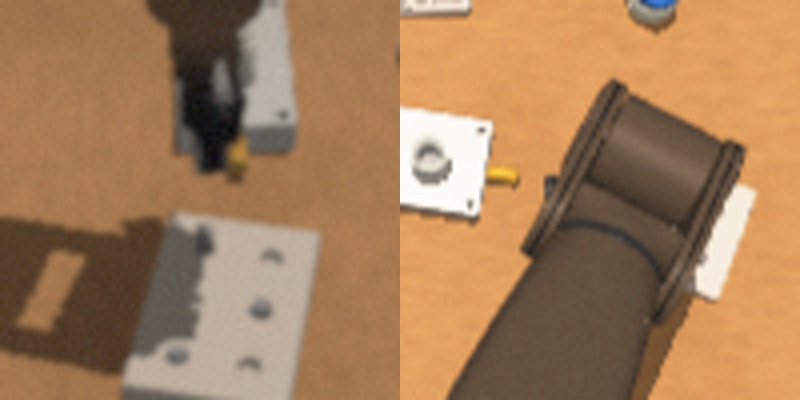

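Request:
move_arm:
  steps:
    - [[0,-0.1,4],0]
    - [[0,-0.1,7],0]
    - [[0,-0.1,8.95],0]
    - [[0,-0.1,8.95],0]
    - [[0,-0.1,8.95],0]

```text
time: 5.0
eef_pos: [0.4964, -0.1679, 0.0223]
tcp_rot: [-180.0, 0.0, -179.9]
wrist_force: [0.1, -0.7, 0.7]
gripper_width: 0.0384
finger_force: 0.0
```

Request:
move_arm:
  steps:
    - [[0,0,0],0]
    - [[0,0,0],0]
    - [[0,0,0],0]
    - [[0,0,0],0]
    - [[0,0,0],0]
    - [[0,0,0],0]
  gripper: 0

```text
time: 5.6
eef_pos: [0.4973, -0.1691, 0.0236]
tcp_rot: [-179.9, 0.2, 180.0]
wrist_force: [0.3, 0.7, 6.0]
gripper_width: 0.0092
finger_force: 58.9
```

Request:
move_arm:
  steps:
    - [[0,0,-2],0]
    - [[0,0,-5],0]
    - [[0,0,-9],0]
    - [[0,0,-12],0]
    - [[0,0,-12],0]
    - [[0,0,-12],0]

```text
time: 6.2
eef_pos: [0.4961, -0.1687, 0.1424]
tcp_rot: [-179.9, 0.1, 180.0]
wrist_force: [0.0, 0.8, 0.2]
gripper_width: 0.0091
finger_force: 58.8
```

```bash
python3 -c "
from h import *
s=optics.get_image('side')
m=monitor.sense();print(m['eef_pos'],m['gripper_width'],m['finger_force'],proj(s,m['eef_pos']))
save(s,'b0.png')
cv2.imwrite('pics/b.png',cv2.resize(s['pixels'][200:300,200:300,::-1],(600,600),interpolation=2))"
```

```text
[ 0.49519964 -0.16822708  0.14093434] 0.009180425637690903 58.82838125049602 [250.74101205 229.76717355]
```

View pics/b.png

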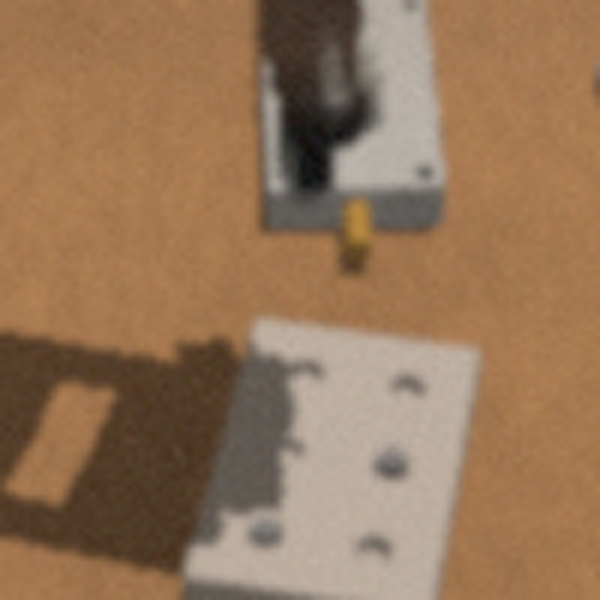

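Request:
move_arm:
  steps:
    - [[-1.4,4,0],0]
    - [[-2.8,8,0],0]
    - [[-4.3,12,0],0]
    - [[-5.65,15.8,0],0]
    - [[-5.65,15.8,1],0]
    - [[-5.65,15.8,2],0]
    - [[-5.65,15.8,3],0]
    - [[-5.65,15.8,3],0]
    - [[-5.65,15.8,3],0]

```text
time: 7.15
eef_pos: [0.5518, -0.0116, 0.1109]
tcp_rot: [180.0, -0.1, 179.9]
wrist_force: [0.1, -0.9, -1.2]
gripper_width: 0.009
finger_force: 58.9
```

```bash
python3 -c "
from h import *
s=optics.get_image('side');t=optics.get_image('top')
m=monitor.sense();print(m['eef_pos'],m['tcp_rot'],m['gripper_width'],proj(s,m['eef_pos']),proj(s,[.5526,-.0102,.072]))
cv2.imwrite('pics/c.png',np.hstack([cv2.resize(s['pixels'][170:230,225:285,::-1],(480,480),interpolation=2)]))"
```

```text
[ 0.55264916 -0.01144183  0.11217412] [-1.79990383e+02  3.97459516e-02  1.79903053e+02] 0.008832429283448554 [258.72264089 199.03055072] [258.39787447 209.1282481 ]
```

View pics/c.png

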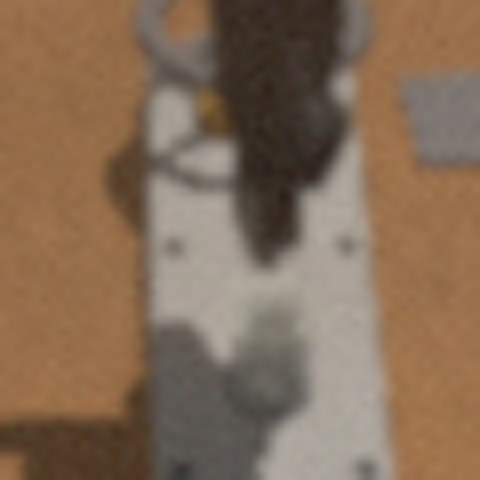

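Request:
move_arm:
  steps:
    - [[0,0.1,1.5],0]
    - [[0,0.1,2.8],0]
    - [[0,0.1,3.4],0]
    - [[0,0.1,3.75],0]
    - [[0,0.1,3.75],0]
    - [[0,0.1,3.75],0]

```text
time: 7.85
eef_pos: [0.5524, -0.0095, 0.0742]
tcp_rot: [180.0, -0.0, 180.0]
wrist_force: [-0.6, -0.6, 0.3]
gripper_width: 0.0092
finger_force: 58.8
```

Request:
move_arm:
  steps:
    - [[0,0,0],0]
    - [[0,0,0],0]
    - [[0,0,0],0]
    - [[0,0,0],0]
    - [[0,0,0],0]
  gripper: 0.45

```text
time: 8.35
eef_pos: [0.5525, -0.0096, 0.0744]
tcp_rot: [-180.0, 0.0, 180.0]
wrist_force: [0.1, -0.7, -0.3]
gripper_width: 0.0382
finger_force: 0.0
```

Request:
move_arm:
  steps:
    - [[0,0,-3],0]
    - [[0,0,-7],0]
    - [[0,0,-11],0]
    - [[0,0,-15],0]
    - [[5,0,-15],0]
    - [[10,0,-15],0]
    - [[10,0,-15],0]

```text
time: 9.05
eef_pos: [0.446, -0.0082, 0.2216]
tcp_rot: [179.9, -0.3, 180.0]
wrist_force: [0.5, -0.5, -0.9]
gripper_width: 0.0382
finger_force: 0.0
```

```bash
python3 -c "
from h import *
s=optics.get_image('side');t=optics.get_image('top')
m=monitor.sense();print(m['eef_pos'],m['tcp_rot'],m['gripper_width'])
for p in(s,t):
  for n in('float_mid','handle_mid'):print(n,[(x['position'],x['conf']) for x in landmark_of(p,n)[:2]])
print(proj(s,[.5526,-.0102,.048]),proj(t,[.5526,-.0102,.048]))
cv2.imwrite('pics/d.png',np.hstack([cv2.resize(p['pixels'][a:a+80,b:b+80,::-1],(400,400),interpolation=2) for p,a,b in((s,155,220),(t,155,205))]))"
```

```text
[ 0.45150395 -0.00938109  0.22435301] [-1.79983143e+02  6.44527419e-02  1.79967885e+02] 0.03845050866861607
float_mid []
handle_mid [([265.4, 169.9], 0.46)]
float_mid []
handle_mid [([228.0, 180.6], 0.49), ([227.0, 183.3], 0.38)]
[258.27248074 215.12339691] [266.7969131  199.11741342]
```

View pics/d.png

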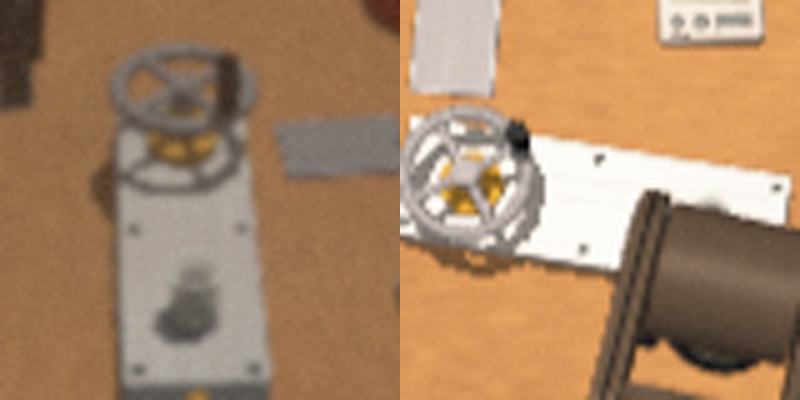

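Request:
move_arm:
  steps:
    - [[-4,3.5,0],0]
    - [[-8,7,0],0]
    - [[-12,10.5,0],0]
    - [[-15.45,13.75,2],0]
    - [[-15.45,13.75,5],0]
    - [[-15.45,13.75,6.4],0]
    - [[-15.45,13.75,6.4],0]
    - [[-15.45,13.75,6.4],0]

```text
time: 10.15
eef_pos: [0.607, 0.1273, 0.1605]
tcp_rot: [-180.0, -0.0, 179.9]
wrist_force: [-0.8, -0.4, -0.2]
gripper_width: 0.0384
finger_force: 0.0
```

```bash
python3 -c "
from h import *
s=optics.get_image('side');t=optics.get_image('top')
m=monitor.sense();print(m['eef_pos'],m['tcp_rot'],m['gripper_width'])
c=lambda p,a,b:cv2.resize(p[a:a+50,b:b+50],(300,300),interpolation=2)
cv2.imwrite('pics/e.png',np.vstack([np.hstack([c(cv2.imread('pics/s0.png'),185,235),c(cv2.imread('pics/t0.png'),175,245)]),np.hstack([c(s['pixels'][:,:,::-1],185,235),c(t['pixels'][:,:,::-1],175,245)])]))"
```

```text
[0.60780781 0.12723744 0.16242813] [1.79997281e+02 1.79856276e-01 1.79925949e+02] 0.03849537304837717
```

View pics/e.png

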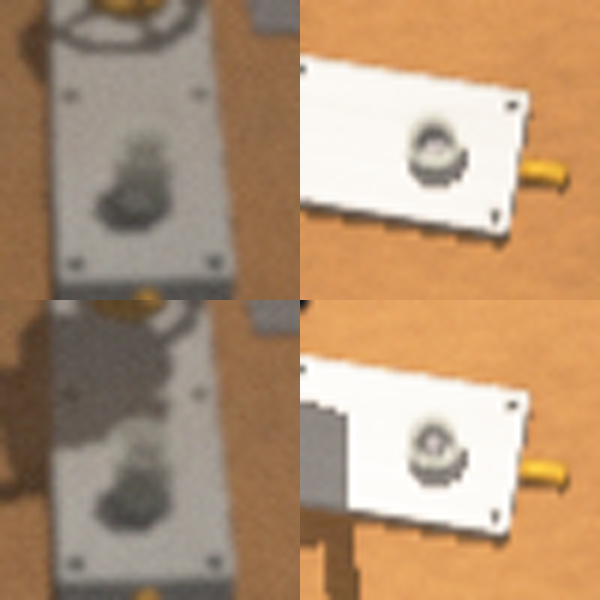

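Request:
move_arm:
  steps:
    - [[0,0.05,2.5],0]
    - [[0,0.05,5],0]
    - [[0,0.05,6.7],0]
    - [[0,0.05,6.7],0]
    - [[0,0.05,6.7],0]

```text
time: 10.75
eef_pos: [0.6075, 0.1282, 0.0944]
tcp_rot: [180.0, 0.1, 180.0]
wrist_force: [0.2, -1.0, -0.0]
gripper_width: 0.0384
finger_force: 0.0
```

Request:
move_arm:
  steps:
    - [[0,0,0],0]
    - [[0,0,0],0]
    - [[0,0,0],0]
    - [[0,0,0],0]
    - [[0,0,0],0]
    - [[0,0,0],0]
  gripper: 0

```text
time: 11.35
eef_pos: [0.6083, 0.1286, 0.0954]
tcp_rot: [180.0, 0.2, 180.0]
wrist_force: [-0.3, 1.0, 6.7]
gripper_width: 0.0144
finger_force: 58.5
```

```bash
cat > arc.py <<'E'
import sys,numpy as np
# arc.py th0 step n [r cm]
th0,st,n=map(float,sys.argv[1:4]); r=float(sys.argv[4]) if len(sys.argv)>4 else 4.5
p=lambda a:r*np.array([-np.cos(np.radians(a)),np.sin(np.radians(a))])
print([[[*np.round(p(th0+st*(k+1))-p(th0),2).tolist(),0],0] for k in range(int(n))])
E
python3 arc.py -60 -15 12
```

```text
[[[1.09, -0.45, 0], 0], [[2.25, -0.6, 0], 0], [[3.41, -0.45, 0], 0], [[4.5, -0.0, 0], 0], [[5.43, 0.72, 0], 0], [[6.15, 1.65, 0], 0], [[6.6, 2.73, 0], 0], [[6.75, 3.9, 0], 0], [[6.6, 5.06, 0], 0], [[6.15, 6.15, 0], 0], [[5.43, 7.08, 0], 0], [[4.5, 7.79, 0], 0]]
```

Request:
move_arm:
  steps:
    - [[1.09,-0.45,0],0]
    - [[2.25,-0.6,0],0]
    - [[3.41,-0.45,0],0]
    - [[4.5,0,0],0]
    - [[5.43,0.72,0],0]
    - [[6.15,1.65,0],0]
    - [[6.15,1.65,0],0]

```text
time: 12.05
eef_pos: [0.5483, 0.1471, 0.0954]
tcp_rot: [179.8, 0.7, 180.0]
wrist_force: [8.2, 6.1, 0.4]
gripper_width: 0.0146
finger_force: 59.0
```

```bash
python3 -c "
from h import *
m=monitor.sense();print(m['eef_pos'],m['wrist_force'],m['finger_force'],m['gripper_width'])"
```

```text
[0.54826613 0.14710448 0.09540262] [8.16645786 6.05784363 0.36975671] 58.97339344024658 0.01464133921352904
```

```bash
cat > arc.py <<'E'
import sys,numpy as np
# cmdx cmdy cx cy th0 step n   (cm)
x,y,cx,cy,th,st,n=map(float,sys.argv[1:8]); c=np.array([cx,cy])
o=[]
for k in range(int(n)):
    a=np.radians(th+st*(k+1)); w=c+4.5*np.array([np.cos(a),np.sin(a)]); o.append([[round(x-w[0],2),round(w[1]-y,2),0],0])
print(o,"end cmd",np.round(w,2),"th",th+st*n)
E
python3 arc.py 54.6 14.5 58.8 16.85 -150 -15 12
```

```text
[[[np.float64(0.15), np.float64(1.19), 0], 0], [[np.float64(0.3), np.float64(2.35), 0], 0], [[np.float64(0.15), np.float64(3.51), 0], 0], [[np.float64(-0.3), np.float64(4.6), 0], 0], [[np.float64(-1.02), np.float64(5.53), 0], 0], [[np.float64(-1.95), np.float64(6.25), 0], 0], [[np.float64(-3.04), np.float64(6.7), 0], 0], [[np.float64(-4.2), np.float64(6.85), 0], 0], [[np.float64(-5.36), np.float64(6.7), 0], 0], [[np.float64(-6.45), np.float64(6.25), 0], 0], [[np.float64(-7.38), np.float64(5.53), 0], 0], [[np.float64(-8.1), np.float64(4.6), 0], 0]] end cmd [62.7 19.1] th -330.0
```

Request:
move_arm:
  steps:
    - [[0.15,1.19,0],0]
    - [[0.3,2.35,0],0]
    - [[0.15,3.51,0],0]
    - [[-0.3,4.6,0],0]
    - [[-1.02,5.53,0],0]
    - [[-1.95,6.25,0],0]
    - [[-3.04,6.7,0],0]
    - [[-4.2,6.85,0],0]
    - [[-5.36,6.7,0],0]
    - [[-6.45,6.25,0],0]
    - [[-7.38,5.53,0],0]
    - [[-8.1,4.6,0],0]

```text
time: 13.25
eef_pos: [0.6268, 0.1916, 0.0953]
tcp_rot: [179.9, 0.0, -180.0]
wrist_force: [-2.8, 1.9, 9.4]
gripper_width: 0.0142
finger_force: 59.9
```

```bash
sed -i 's/round(x-w\[0\],2),round(w\[1\]-y,2)/round(float(x-w[0]),2),round(float(w[1]-y),2)/' arc.py; python3 -c "
from h import *
m=monitor.sense();print(m['eef_pos'],m['wrist_force'],m['finger_force'],m['gripper_width'])"
python3 arc.py 62.7 19.1 58.8 16.85 -330 -10 8
```

```text
[0.62679049 0.19160902 0.09531903] [-2.78407493  1.88202592  9.35520349] 59.93563413619995 0.01423648864882772
[[[-0.33, -0.71, 0], 0], [[-0.53, -1.47, 0], 0], [[-0.6, -2.25, 0], 0], [[-0.53, -3.03, 0], 0], [[-0.33, -3.79, 0], 0], [[0.0, -4.5, 0], 0], [[0.45, -5.14, 0], 0], [[1.01, -5.7, 0], 0]] end cmd [61.69 13.4 ] th -410.0
```

Request:
move_arm:
  steps:
    - [[-0.33,-0.71,0],0]
    - [[-0.53,-1.47,0],0]
    - [[-0.6,-2.25,0],0]
    - [[-0.53,-3.03,0],0]
    - [[-0.33,-3.79,0],0]
    - [[-0.33,-3.79,0],0]
    - [[-0.33,-3.79,0],0]

```text
time: 13.95
eef_pos: [0.6321, 0.1601, 0.0955]
tcp_rot: [179.2, 0.6, 179.8]
wrist_force: [7.1, 19.7, 1.2]
gripper_width: 0.0144
finger_force: 59.7
```

```bash
python3 arc.py 63.03 15.31 58.8 16.85 -380 20 12; python3 arc.py 55.35 13.96 58.8 16.85 -140 20 12;python3 arc.py 58.02 21.28 58.8 16.85 100 20 12;python3 arc.py 63.03 15.31 58.8 16.85 340 5 2
```

```text
[[[-0.27, 1.54, 0], 0], [[0.0, 3.08, 0], 0], [[0.78, 4.43, 0], 0], [[1.98, 5.44, 0], 0], [[3.45, 5.97, 0], 0], [[5.01, 5.97, 0], 0], [[6.48, 5.44, 0], 0], [[7.68, 4.43, 0], 0], [[8.46, 3.08, 0], 0], [[8.73, 1.54, 0], 0], [[8.46, 0.0, 0], 0], [[7.68, -1.35, 0], 0]] end cmd [55.35 13.96] th -140.0
[[[-1.2, -1.01, 0], 0], [[-2.67, -1.54, 0], 0], [[-4.23, -1.54, 0], 0], [[-5.7, -1.01, 0], 0], [[-6.9, -0.0, 0], 0], [[-7.68, 1.35, 0], 0], [[-7.95, 2.89, 0], 0], [[-7.68, 4.43, 0], 0], [[-6.9, 5.78, 0], 0], [[-5.7, 6.79, 0], 0], [[-4.23, 7.32, 0], 0], [[-2.67, 7.32, 0], 0]] end cmd [58.02 21.28] th 100.0
[[[1.47, -0.53, 0], 0], [[2.67, -1.54, 0], 0], [[3.45, -2.89, 0], 0], [[3.72, -4.43, 0], 0], [[3.45, -5.97, 0], 0], [[2.67, -7.32, 0], 0], [[1.47, -8.33, 0], 0], [[0.0, -8.86, 0], 0], [[-1.56, -8.86, 0], 0], [[-3.03, -8.33, 0], 0], [[-4.23, -7.32, 0], 0], [[-5.01, -5.97, 0], 0]] end cmd [63.03 15.31] th 340.0
[[[-0.12, 0.38, 0], 0], [[-0.2, 0.76, 0], 0]] end cmd [63.23 16.07] th 350.0
```

Request:
move_arm:
  steps:
    - [[-0.27,1.54,0],0]
    - [[0,3.08,0],0]
    - [[0.78,4.43,0],0]
    - [[1.98,5.44,0],0]
    - [[3.45,5.97,0],0]
    - [[5.01,5.97,0],0]
    - [[6.48,5.44,0],0]
    - [[7.68,4.43,0],0]
    - [[8.46,3.08,0],0]
    - [[8.73,1.54,0],0]
    - [[8.46,0,0],0]
    - [[7.68,-1.35,0],0]

```text
time: 15.15
eef_pos: [0.5531, 0.1401, 0.0954]
tcp_rot: [179.9, 0.1, 180.0]
wrist_force: [2.6, 5.7, 6.6]
gripper_width: 0.0144
finger_force: 60.6
```

Request:
move_arm:
  steps:
    - [[-1.2,-1.01,0],0]
    - [[-2.67,-1.54,0],0]
    - [[-4.23,-1.54,0],0]
    - [[-5.7,-1.01,0],0]
    - [[-6.9,0,0],0]
    - [[-7.68,1.35,0],0]
    - [[-7.95,2.89,0],0]
    - [[-7.68,4.43,0],0]
    - [[-6.9,5.78,0],0]
    - [[-5.7,6.79,0],0]
    - [[-4.23,7.32,0],0]
    - [[-2.67,7.32,0],0]

```text
time: 16.35
eef_pos: [0.5811, 0.2133, 0.0954]
tcp_rot: [180.0, 0.4, -180.0]
wrist_force: [3.2, -2.6, 6.2]
gripper_width: 0.0143
finger_force: 60.5
```

Request:
move_arm:
  steps:
    - [[1.47,-0.53,0],0]
    - [[2.67,-1.54,0],0]
    - [[3.45,-2.89,0],0]
    - [[3.72,-4.43,0],0]
    - [[3.45,-5.97,0],0]
    - [[2.67,-7.32,0],0]
    - [[1.47,-8.33,0],0]
    - [[0,-8.86,0],0]
    - [[-1.56,-8.86,0],0]
    - [[-3.03,-8.33,0],0]
    - [[-4.23,-7.32,0],0]
    - [[-5.01,-5.97,0],0]

```text
time: 17.55
eef_pos: [0.63, 0.1523, 0.0953]
tcp_rot: [-179.9, -0.0, 180.0]
wrist_force: [-5.9, -1.5, 11.6]
gripper_width: 0.0144
finger_force: 61.1
```

Request:
move_arm:
  steps:
    - [[-0.12,0.38,0],0]
    - [[-0.2,0.76,0],0]
    - [[-0.2,0.76,0],0]
    - [[-0.2,0.76,0],0]
    - [[-0.2,0.76,0],0]

```text
time: 18.05
eef_pos: [0.6323, 0.1608, 0.0954]
tcp_rot: [180.0, 0.1, 180.0]
wrist_force: [-0.5, 0.4, 7.3]
gripper_width: 0.0141
finger_force: 60.9
```

```bash
python3 -c "
from h import *
s=optics.get_image('side');t=optics.get_image('top')
m=monitor.sense();print(m['eef_pos'],m['wrist_force'],m['finger_force'],m['gripper_width'])
d=m['eef_pos'][:2]-[.588,.1685];print(np.degrees(np.arctan2(d[1],d[0])),np.linalg.norm(d))
cv2.imwrite('pics/f.png',np.hstack([cv2.resize(p['pixels'][a:a+80,b:b+80,::-1],(400,400),interpolation=2) for p,a,b in((s,145,220),(t,155,205))]))"
```

```text
[0.6322695  0.16081907 0.0953666 ] [0.35422298 0.99200647 7.74297196] 60.940468311309814 0.01434929471914987
-9.843053266201492 0.04493089624286278
```

View pics/f.png

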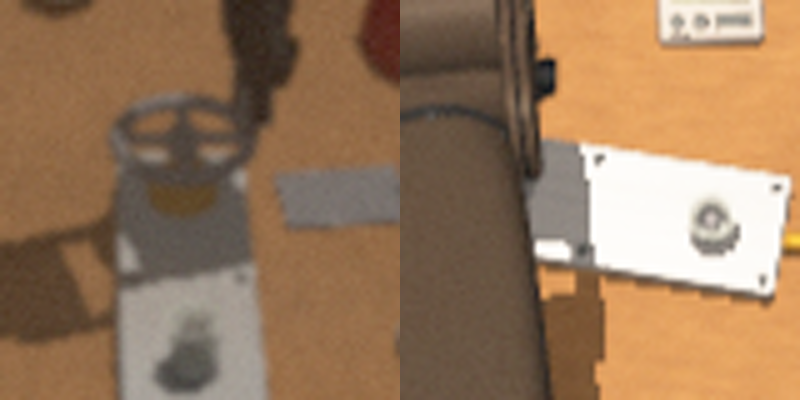

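The side view shows the gripper on the handle at the wheel's right edge, about (250,115) in the crop. The top view shows the float in the tube mouth, about (713,218). The handle is within 1° of its angle at the stop, after two full turns.

```bash
python3 -c "
from h import *
print(ticket.sign_off())"
```

```text
the job is handed in; nothing more can be done
None
```

The float is in the flow tube, and I closed the valve to its stop, then opened it two full turns (within about 1° by measured arm position). I handed the job in at about 18 s with the gripper still holding the crank handle; the hand-in returned no verdict.

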